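Close a two-part plaster mould on its cam-locked slide

TASK

Get the two-part plaster mould on the clamping jig ready for pouring: push the cam lever round until the cam's low point faces the slide, then push the slide fully forward so that the two mould halves meet against the fence, and finally push the lever all the way back round to lock the slide and squeeze the mould shut. Do it all by pushing the lever and the slide's push block with the fingertips: do not lift or tip the mould halves, do not pick up anything, and leave the other things on the table and jig where they lie.

Things in the scene. Friction and masses are not known exactly. Their poses are not given: they have to be found in the camera images.
- clamp_bed: Fixed wooden bed of the jig, 355 x 176 mm, top 18 mm above its origin. Origin: table height, on the slide's centre line, abreast of the cam pivot. x: the slide's forward direction (to the fence, away from the robot; may be yawed), y left, z up. Board x -165 to +190, y -82 to +94 mm. Fence face at x +165.5, its top z 78 mm; low rails (z 32 mm) guide the mould.
- cam_pivot (a point): Top of the upright pivot of the eccentric cam, at x 0, y +56, z 64 mm in the bed's frame; steel cam disc below it (40 mm diameter, 11 mm off centre, z 42 to 54 mm). The pivot is stiff: the cam stays where it is left; about 6 N at the handle turn it, up to 15 N over the last 0.4 rad of locking.
- cam (a joint): Cam and lever angle, rad, anticlockwise from above. 0 (stop): low point faces the slide, lever points along the bed's +x, roller free to pass. 1.57: lever points to +y (left, outboard), the side it always swings through. Above 2.5 the high side blocks the roller. 3.14: lever points back along -x. 3.49 (stop): locked; the last 0.4 rad squeeze the closed mould. Starts at 2.6 to 3.3.
- lever_handle (a point): Middle of the upright round black handle (16 mm diameter, z 61 to 108 mm above the table; this point z 84) at the lever's end, 52 mm from the pivot. The flat lever under it is 12 mm wide, z 55 to 61 mm. Below its swing nothing is higher than 57 mm; the slide's push block and the mould stand beyond the ends of the swing.
- slide (a joint): Forward travel of the slide, m, along the bed's +x; 0 = fully back, starts at 0.010 to 0.036. Friction about 2 N, plus the mould it pushes. Cam high: its brass roller (12 mm) is stopped by the cam at 0.045 to 0.055. Cam low: runs on until the halves meet against the fence, at about 0.098; then the sprung jaw yields (from 3 N, 3 N per mm). At full lock about 0.1025.
- push_face (a point): Middle of the rear face (towards the robot) of the upright wooden push block on the slide's rear end: 40 mm wide, 20 mm thick, z 36 to 88 mm above the table; this point z 66 mm. Push it along the bed's +x. It lies 90 mm behind the roller.
- mould_front: Loose plaster mould half nearer the robot, standing on the bed ahead of the slide's jaw: 32 mm thick (x) x 76 mm wide x 72 mm high, 0.3 kg. Origin at the centre of its underside (18 mm above the table). The jaw pushes it forward. When the halves touch, its origin is 32 mm from that of the rear half.
- mould_rear: Loose plaster mould half in front of the fence, the same size; origin at the centre of its underside. Axes of both halves as the bed's.
- wood_spatula: Brown wooden modelling spatula lying along the right margin of the bed (194 x 26 x 9 mm), to be left alone.
- tape_roll: Roll of masking tape, 96 mm, 24 mm high, lying on the table, to be left alone.
- wooden_rib: Flat wooden rib, 99 x 49 x 8 mm, on the table right of the jig, to be left alone.
- rubber_kidney: Red rubber kidney, 110 x 51 x 8 mm, on the table left in front of the jig, to be left alone.
- oxide_bottle: Small brown bottle, 38 mm diameter, 76 mm high, at the left behind the jig, to be left alone.
- round_cutter: Round metal cutter, 66 mm diameter, 35 mm high, far to the right, to be left alone.

How it is judged (in metres and radians):
On the way, in this order (a step that is already met when the one before it is completed fails the run):
1. the cam is turned to its low point while the slide is still back (value of joint cam below 0.4 rad and value of joint slide below 0.06 m), for 0.1 s.
2. with the cam still low, the slide is pushed fully forward: the mould halves meet against the fence (value of joint cam below 0.7 rad and value of joint slide above 0.0955 m and x of mould_front in the frame of mould_rear above -0.034 m), for 0.1 s.
At the end, for the whole second after the job is handed in: The cam lever is back at its lock (angle above 3.2 of 3.49 rad), the slide is fully forward (above 98.5 mm), the two mould halves stand upright, square to the bed and closed (gap under 2 mm), squeezed together with more than 5 N, and all is at rest (value of joint cam above 3.2 rad and value of joint slide above 0.0985 m and x of mould_front in the frame of mould_rear above -0.034 m and contact force between mould_front and mould_rear above 5 N and angle between the x axis of mould_front and the x axis of clamp_bed, either way round below 0.05 rad and linear speed of mould_front below 0.01 m/s and velocity of joint cam below 0.05 rad/s and angle between each of mould_front, mould_rear's own z axis and vertical below 0.06 rad); the robot touches nothing.
It fails at once if a mould half is lifted off the bed or tipped (height (world z) of any of mould_front, mould_rear above 0.026 m or angle between any of mould_front, mould_rear's own z axis and vertical above 0.2 rad).
It fails at once if a mould half is pushed by hand instead of by the slide (contact force between the fingers and mould_front above 3 N or contact force between the fingers and mould_rear above 3 N).
It fails at once if one of the other things is picked up or moved by more than 20 mm (distance of any of wood_spatula, tape_roll, wooden_rib, rubber_kidney, oxide_bottle, round_cutter from where it was at the start of the episode above 0.02 m).
It also fails if it takes over 72 s, if anything falls off the work surface, if the arm or the gripper's body presses on something with over 40 N, if the wrist force passes 120 N, or if a joint passes its speed limit or range.

ROBOT

A 7-joint arm with a two-finger parallel gripper is mounted at the origin on a cart in front of the work surface, level with it; the furniture and walls round the work are solid. World frame = base frame: x ahead of the robot, y to its left, z up, the work surface at z = 0. Lengths are in m, angles in degrees, forces in N, time in s.
With the tool pointing down it reaches from about 0.4 to 0.875 m from the base axis. Payload 19.3 kg.
Tool frame: the origin (TCP) lies midway between the tips of the shut fingers; the grasp point (between the pads) lies 19 mm behind it; z points along the fingers, y is the direction in which the jaws open and shut (so a half turn about z gives the same grasp; the last joint's range is limited). The gripper opens to 85 mm and grips with 20 to 120 N. Pads are 22 mm wide; open, the fingers measure 114 mm over their backs; the gripper's body (76 mm by 85 mm) begins 54 mm behind the grasp point. The pads swing forward as they close: fully open they stand 13 mm farther back than shut.
Start: joints at [69.718, 29.874, -2.08, 91.645, 1.215, 58.505, -6.463], TCP at [0.175, -0.6, 0.231] pointing down, gripper open.
Joint ranges: [-166.77, 166.77], [-17.47, 122.26], [-85.68, 81.53], [9.62, 139.38], [-72.42, 252.41], [9.2, 110.78], [-144.41, 144.41]. Speed limits (degrees/s): [108.29, 108.29, 136.94, 136.94, 172.46, 172.46, 172.46].

INTERFACE

Orientations are given as a 3x3 rotation matrix whose columns are the frame's x, y, z axes.
In Python, from cell import monitor, optics, order gives the robot as it stands.
- The arm moves only by the shell command python3 -m pendant 'ROWS' [FORCE]. ROWS is JSON, one flat list of numbers, 7 for each row, row after row: the shift along the tool's x, y, z in units of 0.03 m (1.0 is 0.03 m), then the turn, a rotation vector about the tool's x, y, z in units of 8 degrees (1.0 is 8 degrees), then the opening, from 0 (shut) to 1 (fully open). A call has exactly 8 rows; each row shifts and turns the commanded pose from where the row before left it, along the tool's axes as they then stand; what a row does not reach is not made up. A row lasts 1/8 s, in which the tool goes at most 62.5 mm and 10.7 degrees, less where a joint would pass 70% of its speed; a pose out of reach is approached as far as the arm can. A call with a number of a shift or a turn outside -1 to 1 is refused whole. A call with a gripper value outside its range is refused whole. The fingers move at their own pace and stop on an object; FORCE is the grip in N (left out, the last holds). Time passes only in rows, so rows that do not move let the fingers close, or fill a call up. It gives the time, the measured TCP pose, the force and the opening at its end, in the units of the state.
- monitor.state(): the state, without advancing time (a new reading comes with each control period).
- optics.camera(name): name is "side" or "top"; returns a dict with "color" (420x560x3 uint8, blue, green, red), "z_map" (420x560 float32, m along the optical axis (not along the pixel's ray), 0 where there is no reading), "camera_matrix" (3x3 intrinsics, pixels), "dist_coeffs" ([k1, k2, p1, p2, k3] as OpenCV has them; the pictures are not rectified), "camera_from_world" (4x4, takes a point from world to camera coordinates). Camera axes: x right, y up, looking along -z (the intrinsics and any distortion apply to the point x, -y, -z); pixel columns grow to the right and rows downward; lengths in m; the calibration is good to about 2 mm. A picture is of the moment at which its call begins.
- order.job_done(): hands the job in, once; it reports no verdict.
The state is a dict: "t": time; "q": joint angles; "joint_velocities": joint speeds; "tau": joint torques, N m; "ee_pos": TCP position; "tool_rot": TCP orientation; "ft_force": force on the tool from outside, world axes, zero at the start; "wrist_torque": the same for the moment, N m; "finger_gap": finger opening in m.
Only numpy, scipy, OpenCV 4.12 (cv2) and the standard library are available. Lean on these libraries where they do the work, as an engineer would, in place of code of your own. Each camera call takes 0.05 s, during which the arm holds its last target.

## Working session

There is one attempt and no reset: what is moved stays moved. The work goes in short steps, Python scripts to look and compute and a shell command to move; the robot and the scene stay as the last step left them, time stands still between calls to the robot, and variables do not carry over. Pictures are saved under pics/ and viewed, and the job is handed in when it is done.

```bash
ls -la && mkdir -p pics && cat > h.py <<'E'
import numpy as np, cv2
from cell import monitor, optics, order
def cam(name):
    d=optics.camera(name); return d
def backproj(d,u,v,z=None):
    K=np.array(d["camera_matrix"],float);D=np.array(d["dist_coeffs"],float)
    T=np.array(d["camera_from_world"],float)
    p=cv2.undistortPoints(np.array([[[u,v]]],np.float64),K,D)[0,0]
    if z is None: z=d["z_map"][int(round(v)),int(round(u))]
    c=np.array([p[0]*z,-p[1]*z,-z,1]); return (np.linalg.inv(T)@c)[:3]
def ray(d,u,v,h):
    a=backproj(d,u,v,0.3);b=backproj(d,u,v,1.0)
    t=(h-a[2])/(b[2]-a[2]); return a+t*(b-a)
def proj(d,P):
    K=np.array(d["camera_matrix"],float);D=np.array(d["dist_coeffs"],float)
    T=np.array(d["camera_from_world"],float)
    P=np.atleast_2d(P); c=(T[:3,:3]@P.T).T+T[:3,3]
    c=c*np.array([1,-1,-1])
    return cv2.projectPoints(c.reshape(-1,1,3),np.zeros(3),np.zeros(3),K,D)[0].reshape(-1,2)
E
python3 - <<'E'
from h import *
s=monitor.state()
for k,v in s.items(): print(k,np.round(v,4).tolist())
for n in ("top","side"):
    d=cam(n); cv2.imwrite(f"pics/{n}0.png",d["color"]); np.savez(f"{n}0.npz",**d)
    print(n,d["camera_matrix"],d["dist_coeffs"],d["camera_from_world"])
E
```

```text
total 12
drwxr-xr-x  3 agent agent 4096 Dec  5 19:03 .
drwxr-xr-x 23 root  root  4096 Dec  5 19:03 ..
drwxr-xr-x  2 agent agent 4096 Dec  5 19:03 pics
t 0.0
q [69.7174, 29.9114, -2.081, 91.6732, 1.2158, 58.5038, -6.462]
joint_velocities [-0.0208, -0.0062, 0.0529, -0.1134, -0.0264, -0.0429, -0.0187]
tau [-0.0033, -92.7127, 1.9774, -36.9934, 0.0175, 0.0082, 0.0]
ee_pos [0.1749, -0.5997, 0.2307]
tool_rot [[0.96, 0.28, -0.0004], [0.28, -0.96, 0.0011], [-0.0001, -0.0012, -1.0]]
ft_force [-0.1107, 0.0314, -0.0332]
wrist_torque [-0.0258, 0.0038, -0.0133]
finger_gap 0.0854
top [[481.7801567    0.         285.12822364]
 [  0.         481.7801567  211.4561079 ]
 [  0.           0.           1.        ]] [-0.16556613  0.          0.          0.          0.        ] [[-0.06853859 -0.99764435  0.00286436 -0.01133179]
 [ 0.9716419  -0.06610038  0.2270303  -0.58550653]
 [-0.22630617  0.01834347  0.97388348 -1.12617213]
 [ 0.          0.          0.          1.        ]]
side [[508.42954635   0.         281.05129886]
 [  0.         508.42954635 209.49541842]
 [  0.           0.           1.        ]] [0.02841392 0.         0.         0.         0.        ] [[-0.66639664  0.74559092 -0.00311578  0.41654189]
 [-0.61923422 -0.55112388  0.55929549  0.26817194]
 [ 0.41528846  0.37464203  0.82896251 -1.49238665]
 [ 0.          0.          0.          1.        ]]
```

View pics/top0.png

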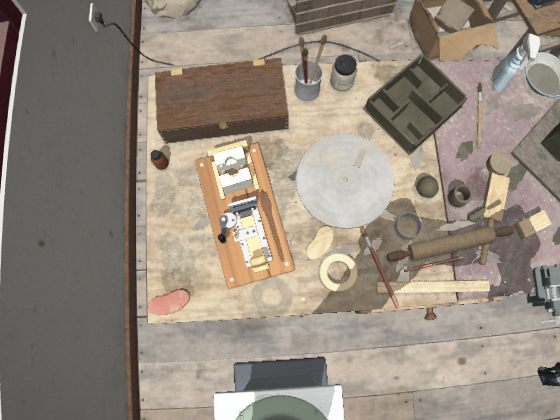

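View pics/side0.png

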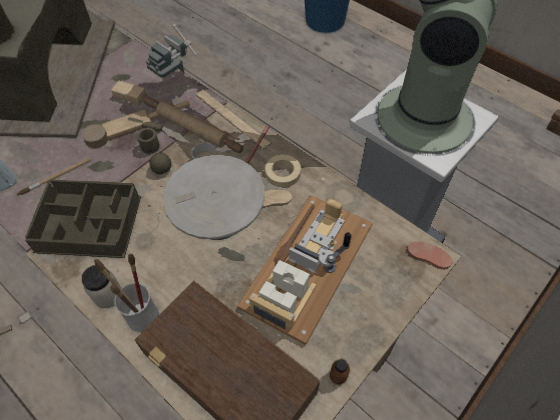

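The top view shows the jig bed with corners at about (195,158), (260,143), (295,268) and (232,287), and the black handle at about (223,238). I'll zoom in and compute the positions.

```bash
python3 - <<'E'
from h import *
d=dict(np.load("top0.npz")); c=d["color"]
cr=c[135:300,185:305]; cv2.imwrite("pics/topz.png",cv2.resize(cr,None,fx=3.6,fy=3.6,interpolation=cv2.INTER_CUBIC))
e=dict(np.load("side0.npz")); c=e["color"]
cr=c[185:350,230:385]; cv2.imwrite("pics/sidez.png",cv2.resize(cr,None,fx=3.6,fy=3.6,interpolation=cv2.INTER_CUBIC))
for u,v in [(195,158),(260,143),(295,268),(232,287)]: print(u,v,np.round(ray(d,u,v,0.018),4))
for u,v in [(221,238),(223,239),(231,220)]: print(np.round(backproj(d,u,v),4))
E
```

```text
195 158 [0.7575 0.178  0.018 ]
260 143 [0.7874 0.0021 0.018 ]
295 268 [ 0.4472 -0.067   0.018 ]
232 287 [0.41  0.094 0.018]
[0.5199 0.1055 0.1078]
[0.5174 0.1009 0.1066]
[0.5733 0.0848 0.0563]
```

View pics/topz.png

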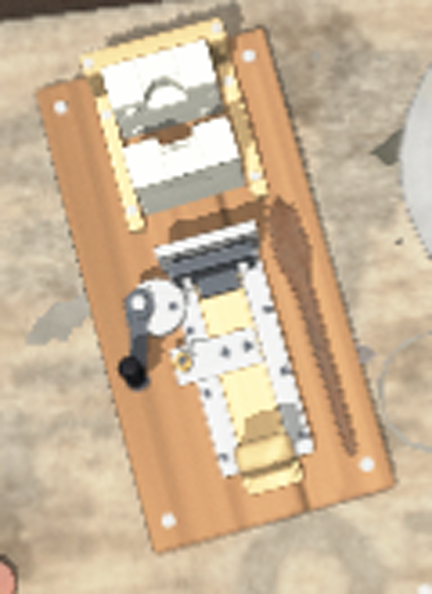

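View pics/sidez.png

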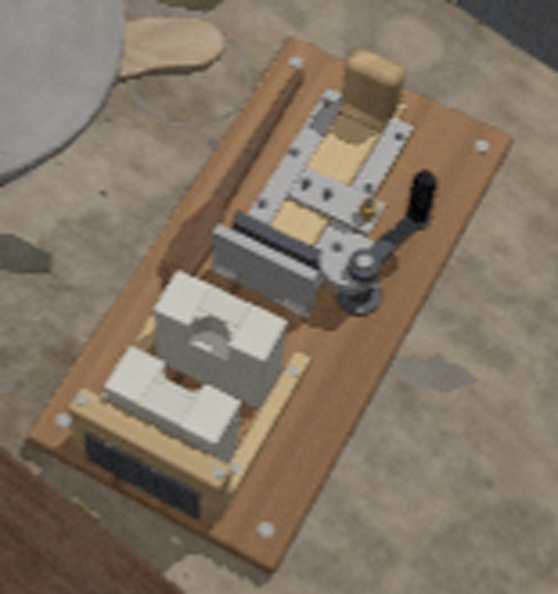

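```bash
cat > fit.py <<'E'
from h import *
from scipy.optimize import least_squares
d=dict(np.load("top0.npz")); e=dict(np.load("side0.npz"))
tz=lambda p:(np.array(p)/3.6+np.array([185,135])-0.36)
sz=lambda p:(np.array(p)/3.6+np.array([230,185])-0.36)
C=np.array([[190,94,18],[190,-82,18],[-165,-82,18],[-165,94,18]])/1000
top=np.array([tz(p) for p in [(38,95),(263,27),(395,483),(155,552)]])
side=np.array([sz(p) for p in [(272,570),(28,440),(290,37),(512,140)]])
def W(p,P):
    c,s=np.cos(p[2]),np.sin(p[2]); P=np.atleast_2d(P)
    return np.c_[p[0]+c*P[:,0]-s*P[:,1],p[1]+s*P[:,0]+c*P[:,1],P[:,2]]
f=lambda p:np.r_[(proj(d,W(p,C))-top).ravel(),(proj(e,W(p,C))-side).ravel()]
r=least_squares(f,[0.58,0.05,0.2],loss="soft_l1")
p=r.x
if __name__=="__main__":
    print(p,np.degrees(p[2])); print(np.round(f(p).reshape(-1,2),1))
    for nm,P in dict(pivot=[0,.056,.064]).items(): print(nm,W(p,P),proj(d,W(p,P)),proj(e,W(p,P)))
    # local depth pts in bed frame
    v,u=np.mgrid[140:295,190:300]
    K=d["camera_matrix"]
    pts=cv2.undistortPoints(np.stack([u.ravel(),v.ravel()],-1).astype(float).reshape(-1,1,2),K,d["dist_coeffs"])[:,0]
    z=d["z_map"][v.ravel(),u.ravel()]; 
    cc=np.c_[pts[:,0]*z,-pts[:,1]*z,-z,np.ones_like(z)]
    w=(np.linalg.inv(d["camera_from_world"])@cc.T).T[:,:3]
    c,s=np.cos(p[2]),np.sin(p[2]); q=w[:,:2]-p[:2]
    b=np.c_[c*q[:,0]+s*q[:,1],-s*q[:,0]+c*q[:,1],w[:,2]]*1000
    ok=z>0
    def sel(m,n): 
        m=m&ok; print(n,m.sum(),np.round(b[m].min(0),1),np.round(b[m].max(0),1),np.round(np.median(b[m],0),1))
    X,Y,Z=b.T
    sel((abs(X)<80)&(abs(Y-56)<70)&(Z>98)&(Z<115),"handle")
    sel((abs(X)<40)&(abs(Y-56)<25)&(Z>60)&(Z<70),"pivot")
    sel((X<-60)&(abs(Y)<40)&(Z>84)&(Z<95),"pushtop")
    sel((X<-60)&(abs(Y)<40)&(Z>36)&(Z<95),"pushall")
    sel((X>30)&(abs(Y)<50)&(Z>84)&(Z<97),"mouldtop")
    sel((X>160)&(abs(Y)<70)&(Z>72)&(Z<84),"fence")
    sel((X>-30)&(X<60)&(abs(Y)<50)&(Z>50)&(Z<84),"jaw")
    sel((abs(X)<160)&(Y<-50)&(Y>-80)&(Z>5)&(Z<35),"bedright")
    np.save("b0.npy",b[ok])
    m=(X>30)&(abs(Y)<50)&(Z>84)&(Z<97)&ok
    print(np.histogram(X[m],bins=np.arange(30,180,5)))
E
python3 fit.py
```

```text
[0.58709618 0.05058174 0.21557525] 12.351551776688831
[[-2.  -1.2]
 [-1.1  0.1]
 [-0.1  0.7]
 [-0.8  1. ]
 [-0.2  0.7]
 [-1.6 -0.8]
 [-1.1 -0.6]
 [-0.2 -1.2]]
pivot [[0.57511725 0.10528554 0.064     ]] [[222.42013732 219.1646587 ]] [[329.94082348 257.77356784]]
handle 35 [-57.3  60.7  99.8] [-43.8  75.  113.6] [-51.1  68.  106.8]
pivot 97 [-39.8  32.4  60. ] [25.7 68.4 69.5] [-7.9 57.3 63.4]
pushtop 121 [-136.1  -20.9   84.1] [-116.5   17.1   93.4] [-126.7   -1.3   87.8]
pushall 461 [-146.3  -35.    36. ] [-60.   30.5  93.4] [-116.2   -2.6   39.8]
mouldtop 701 [ 71.  -40.3  84. ] [177.4  36.3  96.3] [104.1  -2.2  90.5]
fence 221 [164.9 -54.9  72.3] [184.7  49.6  83.4] [175.3  -1.7  78.5]
jaw 460 [-22.9 -38.5  50.2] [33.8 49.6 80.3] [12.3 12.7 64.9]
bedright 1381 [-159.5  -80.    10.6] [159.9 -50.   34.4] [ -9.4 -64.9  20.2]
(array([ 0,  0,  0,  0,  0,  0,  0,  0, 47, 62, 59, 57, 52, 45, 30,  1,  0,
        0,  0,  0, 34, 37, 47, 65, 54, 56, 48,  4,  2]), array([ 30,  35,  40,  45,  50,  55,  60,  65,  70,  75,  80,  85,  90,
        95, 100, 105, 110, 115, 120, 125, 130, 135, 140, 145, 150, 155,
       160, 165, 170, 175]))
```

```bash
cat >> h.py <<'E'
YAW=0.21557525
BO=np.array([0.58709618,0.05058174])+0.002*np.array([np.sin(YAW),-np.cos(YAW)])
RB=np.array([[np.cos(YAW),-np.sin(YAW)],[np.sin(YAW),np.cos(YAW)]])
def tobed(P):
    P=np.asarray(P,float); return np.r_[RB.T@(P[:2]-BO),P[2]]*1000
def st(msg=""):
    s=monitor.state(); R=np.array(s["tool_rot"]); 
    print(msg,"t %.2f bed mm %s yaw-bed %.2f tilt %.2f F(bed) %s gap %.3f"%(s["t"],np.round(tobed(s["ee_pos"]),1),np.degrees(np.arctan2(R[1,0],R[0,0])-YAW),np.degrees(np.arccos(-R[2,2])),np.round(np.r_[RB.T@np.array(s["ft_force"])[:2],s["ft_force"][2]],1),s["finger_gap"]))
    return s
E
python3 - <<'E'
from h import *
s=st()
# side view check: handle & pivot
d=dict(np.load("top0.npz")); e=dict(np.load("side0.npz"))
def bw(P): P=np.array(P)/1000; return np.r_[BO+RB@P[:2],P[2]]
img=[cv2.resize(x["color"],None,fx=4,fy=4,interpolation=cv2.INTER_CUBIC) for x in (d,e)]
pts=dict(pv=(0,56,64),pfT1=(-136,20,88),pfT2=(-136,-20,88),c1=(190,94,18),c2=(190,-82,18),c3=(-165,-82,18),c4=(-165,94,18),f1=(165.5,40,78),f2=(165.5,-40,78),h=(52*np.cos(2.88),56+52*np.sin(2.88),108))
for k,P in pts.items():
    for im,x in zip(img,(d,e)):
        q=proj(x,bw(P))[0]*4+1.5; cv2.circle(im,(int(q[0]),int(q[1])),3,(0,0,255),-1)
cv2.imwrite("pics/tz.png",img[0][135*4:300*4,185*4:305*4]); cv2.imwrite("pics/sz.png",img[1][185*4:335*4,230*4:385*4])
E
```

```text
t 0.10 bed mm [-541.8 -545.1  230.8] yaw-bed 3.91 tilt 0.06 F(bed) [ 0.8 -0.2 -0.1] gap 0.085
```

View pics/tz.png

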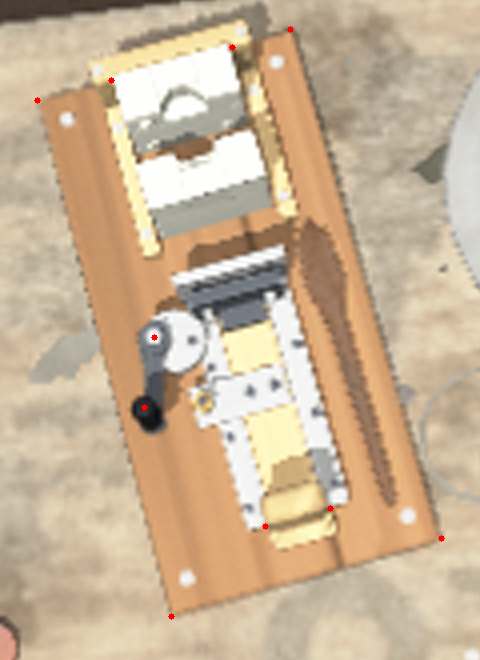

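View pics/sz.png

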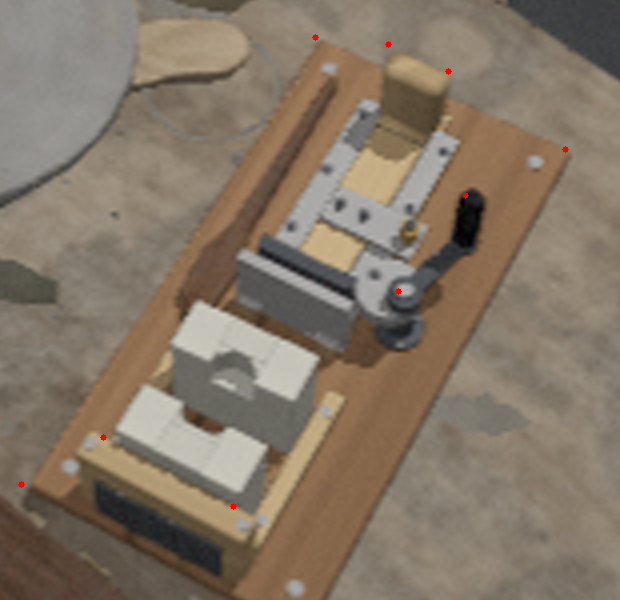

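```bash
python3 -m pendant '[0,0,0,0,0,0.49,0, 0.7,-0.85,0,0,0,0,0, 0.7,-0.85,0,0,0,0,0, 0.7,-0.85,0,0,0,0,0, 0.7,-0.85,0,0,0,0,0, 0.7,-0.85,0,0,0,0,0, 0.7,-0.85,0,0,0,0,0, 0.7,-0.85,0,0,0,0,0]' && python3 -c "
from h import *
st()"
```

```text
t: 1.1
ee_pos: [0.2807, -0.3931, 0.2312]
tool_rot: [[0.977, 0.214, -0.0], [0.214, -0.977, 0.0], [-0.0, -0.0, -1.0]]
ft_force: [0.8, 0.2, 0.4]
finger_gap: -0.0004
 t 1.10 bed mm [-394.2 -365.9  231.2] yaw-bed -0.01 tilt 0.02 F(bed) [0.8 0.  0.4] gap -0.000
```

```bash
python3 -m pendant '[0.72,-0.85,0,0,0,0,0, 0.72,-0.85,0,0,0,0,0, 0.72,-0.85,0,0,0,0,0, 0.72,-0.85,0,0,0,0,0, 0.72,-0.85,0,0,0,0,0, 0.72,-0.85,0,0,0,0,0, 0.72,-0.85,0,0,0,0,0, 0.72,-0.85,0,0,0,0,0]' && python3 -m pendant '[0.72,-0.85,0,0,0,0,0, 0.72,-0.85,0.2,0,0,0,0, 0.72,-0.85,0.4,0,0,0,0, 0.72,-0.85,0.4,0,0,0,0, 0.72,-0.85,0.4,0,0,0,0, 0.72,-0.85,0.4,0,0,0,0, 0.7,-0.85,0.4,0,0,0,0, 0.7,-0.8,0.4,0,0,0,0]' && python3 -c "
from h import *
st()
d=cam('top'); cv2.imwrite('pics/t1.png',cv2.resize(d['color'][130:310,170:320],None,fx=4,fy=4,interpolation=cv2.INTER_CUBIC)[:600])
d=cam('side'); cv2.imwrite('pics/s1.png',cv2.resize(d['color'][170:320,230:400],None,fx=4,fy=4,interpolation=cv2.INTER_CUBIC))
st()"
```

```text
t: 2.1
ee_pos: [0.406, -0.157, 0.2312]
tool_rot: [[0.977, 0.214, -0.0], [0.214, -0.977, 0.0], [-0.0, -0.0, -1.0]]
ft_force: [0.3, -1.1, 1.8]
finger_gap: -0.0002
t: 3.1
ee_pos: [0.5303, 0.0775, 0.1527]
tool_rot: [[0.977, 0.214, -0.0], [0.214, -0.977, -0.0], [-0.0, -0.0, -1.0]]
ft_force: [1.3, -0.2, 0.7]
finger_gap: -0.0
 t 3.10 bed mm [-49.7  40.4 152.7] yaw-bed -0.01 tilt 0.03 F(bed) [ 1.3 -0.5  0.7] gap -0.000
 t 3.20 bed mm [-49.3  42.6 151.9] yaw-bed 0.19 tilt 0.11 F(bed) [-1.1 -0.4  0.5] gap -0.000
```

View pics/t1.png

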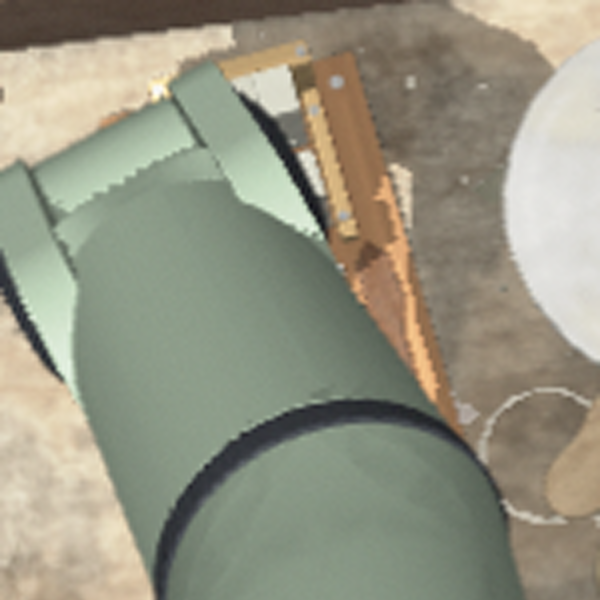

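View pics/s1.png

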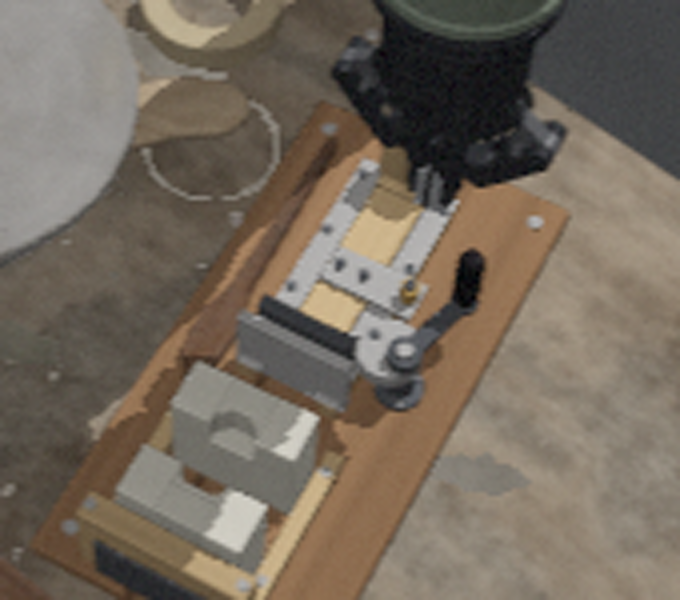

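```bash
python3 -m pendant '[0,0.15,0.5,0,0,0,0, 0,0.05,0.6,0,0,0,0, 0,0,0.6,0,0,0,0, 0,0,0.5,0,0,0,0, 0,0,0.4,0,0,0,0, 0,0,0,0,0,0,0, 0,0,0,0,0,0,0, 0,0,0,0,0,0,0]' && cat > path.py <<'E'
import numpy as np
hx,hy,r=11,14.5,8.
def dist(t):
    # ray from 0 along t to rounded-rect boundary
    lo,hi=0,60
    for _ in range(50):
        m=(lo+hi)/2; p=abs(m*t); q=np.maximum(p-[hx,hy],0)
        if np.hypot(*q)<r and True: lo=m
        else: hi=m
    return lo
def F(th,sgn,extra=0):  # sgn -1: clockwise push (theta decreasing), +1 anticlockwise
    h=np.array([52*np.cos(th),56+52*np.sin(th)]); t=sgn*np.array([-np.sin(th),np.cos(th)])
    return h-(dist(t)+extra)*t
E
python3 - <<'E'
from h import *; from path import *
s=st(); p=tobed(s["ee_pos"])[:2]; 
prev=p
for th in np.r_[2.95,np.linspace(2.85,0.05,29)]:
    f=F(th,-1); dl=f-prev; print("%.2f"%th,np.round(f,1),"rows x %.2f y %.2f"%(dl[0]/30,-dl[1]/30)); prev=f
E
```

```text
t: 4.2
ee_pos: [0.5316, 0.0707, 0.0758]
tool_rot: [[0.977, 0.214, 0.001], [0.214, -0.977, 0.0], [0.001, 0.0, -1.0]]
ft_force: [-0.1, -0.1, -0.1]
finger_gap: 0.0003
 t 4.20 bed mm [-49.9  33.5  75.8] yaw-bed -0.02 tilt 0.05 F(bed) [-0.1 -0.  -0.1] gap 0.000
2.95 [-55.4  43.4] rows x -0.18 y -0.33
2.85 [-56.6  48.4] rows x -0.04 y -0.17
2.75 [-57.4  53.3] rows x -0.03 y -0.16
2.65 [-57.9  58.1] rows x -0.02 y -0.16
2.55 [-57.7  63.3] rows x 0.00 y -0.17
2.45 [-56.7  69. ] rows x 0.03 y -0.19
2.35 [-54.7  75. ] rows x 0.07 y -0.20
2.25 [-51.6  81.2] rows x 0.10 y -0.20
2.15 [-47.5  87.1] rows x 0.14 y -0.20
2.05 [-43.   92.3] rows x 0.15 y -0.17
1.95 [-38.2  96.7] rows x 0.16 y -0.15
1.85 [-33.3 100.5] rows x 0.16 y -0.13
1.75 [-28.3 103.7] rows x 0.17 y -0.11
1.65 [-23.1 106.3] rows x 0.17 y -0.09
1.55 [-17.9 108.4] rows x 0.17 y -0.07
1.45 [-12.7 109.9] rows x 0.17 y -0.05
1.35 [ -7.6 111. ] rows x 0.17 y -0.04
1.25 [ -2.6 111.7] rows x 0.17 y -0.02
1.15 [  2.2 112. ] rows x 0.16 y -0.01
1.05 [  6.9 112. ] rows x 0.15 y -0.00
0.95 [ 11.2 111.9] rows x 0.15 y 0.00
0.85 [ 15.6 111.5] rows x 0.14 y 0.01
0.75 [ 20.4 110.4] rows x 0.16 y 0.04
0.65 [ 25.5 108.3] rows x 0.17 y 0.07
0.55 [ 30.8 105.3] rows x 0.18 y 0.10
0.45 [ 36.  101.1] rows x 0.17 y 0.14
0.35 [40.6 96.3] rows x 0.16 y 0.16
0.25 [44.6 91.4] rows x 0.13 y 0.17
0.15 [48.  86.3] rows x 0.11 y 0.17
0.05 [50.8 81.1] rows x 0.09 y 0.17
```

```bash
python3 -m pendant '[-0.18,-0.33,0,0,0,0,0, -0.04,-0.17,0,0,0,0,0, -0.03,-0.16,0,0,0,0,0, -0.02,-0.16,0,0,0,0,0, 0,-0.17,0,0,0,0,0, 0.03,-0.19,0,0,0,0,0, 0.07,-0.2,0,0,0,0,0, 0.1,-0.2,0,0,0,0,0]' && python3 -c "
from h import *
st()
d=cam('side'); cv2.imwrite('pics/s2.png',cv2.resize(d['color'][170:320,230:400],None,fx=4,fy=4,interpolation=cv2.INTER_CUBIC))
st()"
```

```text
t: 5.2
ee_pos: [0.5184, 0.1159, 0.0751]
tool_rot: [[0.977, 0.213, -0.002], [0.213, -0.977, -0.001], [-0.002, 0.001, -1.0]]
ft_force: [0.1, -6.9, -0.2]
finger_gap: -0.0001
 t 5.20 bed mm [-53.2  80.5  75.1] yaw-bed -0.03 tilt 0.12 F(bed) [-1.4 -6.8 -0.2] gap -0.000
 t 5.25 bed mm [-52.5  81.4  75.1] yaw-bed 0.00 tilt 0.07 F(bed) [-0.7 -3.8 -1.9] gap 0.000
```

View pics/s2.png

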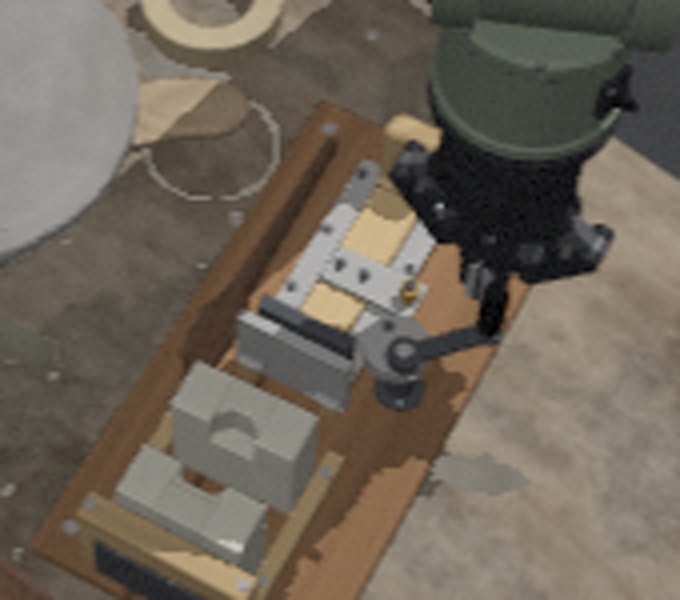

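The side view shows the lever turning. The handle is now at about (493,305) in the crop with the fingers behind it, and the contact force is about 7 N. I'll continue along the arc.

```bash
python3 -m pendant '[0.14,-0.2,0,0,0,0,0, 0.15,-0.17,0,0,0,0,0, 0.16,-0.15,0,0,0,0,0, 0.16,-0.13,0,0,0,0,0, 0.17,-0.11,0,0,0,0,0, 0.17,-0.09,0,0,0,0,0, 0.17,-0.07,0,0,0,0,0, 0.17,-0.05,0,0,0,0,0]' && python3 -m pendant '[0.17,-0.04,0,0,0,0,0, 0.17,-0.02,0,0,0,0,0, 0.16,-0.01,0,0,0,0,0, 0.15,0,0,0,0,0,0, 0.15,0,0,0,0,0,0, 0.14,0.01,0,0,0,0,0, 0.16,0.04,0,0,0,0,0, 0.17,0.07,0,0,0,0,0]' && python3 -c "
from h import *
st()
d=cam('side'); cv2.imwrite('pics/s3.png',cv2.resize(d['color'][170:320,230:400],None,fx=4,fy=4,interpolation=cv2.INTER_CUBIC))
st()"
```

```text
t: 6.25
ee_pos: [0.5497, 0.1525, 0.0748]
tool_rot: [[0.977, 0.213, -0.002], [0.213, -0.977, -0.002], [-0.003, 0.001, -1.0]]
ft_force: [-4.8, -5.7, -0.9]
finger_gap: 0.0002
t: 7.25
ee_pos: [0.5867, 0.1595, 0.0748]
tool_rot: [[0.977, 0.214, -0.003], [0.214, -0.977, -0.001], [-0.003, 0.001, -1.0]]
ft_force: [-10.3, -5.2, 3.4]
finger_gap: -0.0001
 t 7.25 bed mm [ 23.  108.5  74.8] yaw-bed -0.00 tilt 0.20 F(bed) [-11.2  -2.9   3.4] gap -0.000
 t 7.30 bed mm [ 23.4 107.9  74.8] yaw-bed -0.03 tilt 0.19 F(bed) [-7.8 -1.7  3.2] gap -0.000
```

View pics/s3.png

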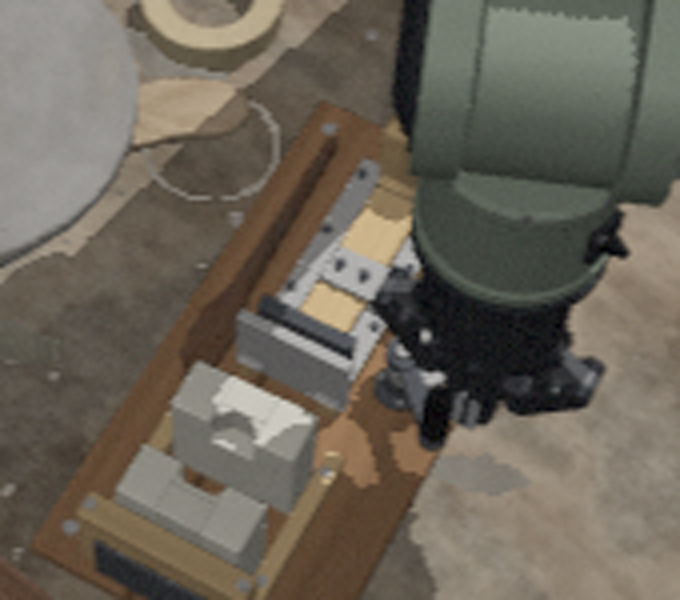

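```bash
python3 -m pendant '[0.18,0.1,0,0,0,0,0, 0.17,0.14,0,0,0,0,0, 0.16,0.16,0,0,0,0,0, 0.13,0.17,0,0,0,0,0, 0.11,0.17,0,0,0,0,0, 0.08,0.17,0,0,0,0,0, 0.03,0.1,0,0,0,0,0, 0,0,0,0,0,0,0]' && python3 -c "
from h import *
st()
d=cam('side'); cv2.imwrite('pics/s4.png',cv2.resize(d['color'][170:320,230:400],None,fx=4,fy=4,interpolation=cv2.INTER_CUBIC))
st()"
```

```text
t: 8.3
ee_pos: [0.6191, 0.1369, 0.0751]
tool_rot: [[0.977, 0.214, -0.001], [0.214, -0.977, 0.001], [-0.001, -0.001, -1.0]]
ft_force: [-4.8, 3.9, 0.0]
finger_gap: 0.0001
 t 8.30 bed mm [49.8 79.5 75.1] yaw-bed 0.03 tilt 0.10 F(bed) [-3.8  4.8  0. ] gap 0.000
 t 8.35 bed mm [49.8 79.5 75.1] yaw-bed 0.03 tilt 0.09 F(bed) [-3.3  4.8  0.3] gap -0.000
```

View pics/s4.png

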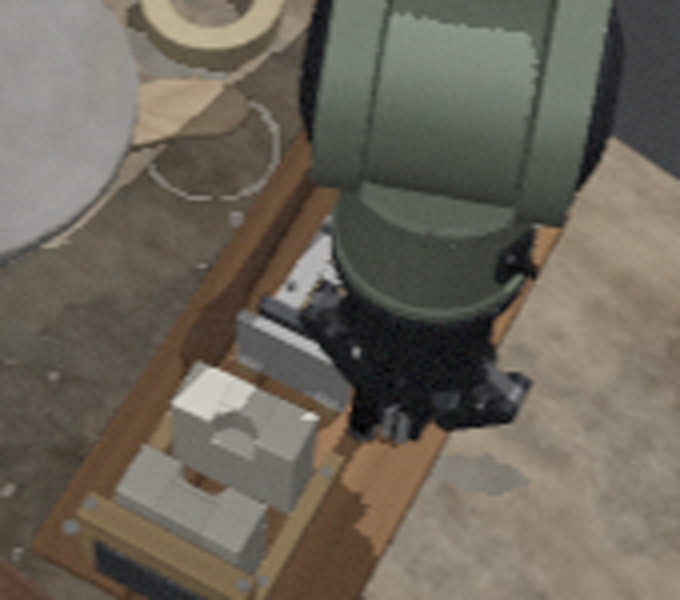

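```bash
python3 -m pendant '[0,-0.35,0,0,0,0,0, 0,-0.1,-0.8,0,0,0,0, 0,0,-1,0,0,0,0, 0,0,-0.9,0,0,0,0, -0.9,0.4,0,0,0,0,0, -0.95,0.45,0,0,0,0,0, -0.95,0.45,0,0,0,0,0, -0.95,0.45,0,0,0,0,0]' && python3 -m pendant '[-0.95,0.45,0,0,0,0,0, -0.9,0.45,0,0,0,0,0, -0.85,0.4,0,0,0,0,0, -0.7,0.35,0,0,0,0,0, 0,0,0.3,0,0,0,0, 0,0,0,0,0,0,0, 0,0,0,0,0,0,0, 0,0,0,0,0,0,0]' && python3 -c "
from h import *
st()
d=cam('side'); cv2.imwrite('pics/s5.png',cv2.resize(d['color'][170:320,230:400],None,fx=4,fy=4,interpolation=cv2.INTER_CUBIC)); np.savez('side5.npz',**d)
d=cam('top'); cv2.imwrite('pics/t5.png',cv2.resize(d['color'][130:310,170:320],None,fx=4,fy=4,interpolation=cv2.INTER_CUBIC)[:600]); np.savez('top5.npz',**d)
st()"
```

```text
t: 9.35
ee_pos: [0.5176, 0.0737, 0.1565]
tool_rot: [[0.977, 0.214, 0.001], [0.214, -0.977, 0.0], [0.001, -0.0, -1.0]]
ft_force: [0.7, -1.1, 0.2]
finger_gap: -0.0003
t: 10.35
ee_pos: [0.4296, 0.0039, 0.1473]
tool_rot: [[0.977, 0.214, 0.0], [0.214, -0.977, 0.0], [0.0, -0.0, -1.0]]
ft_force: [0.1, 0.0, 0.6]
finger_gap: -0.0002
 t 10.35 bed mm [-163.8   -9.9  147.3] yaw-bed 0.02 tilt 0.01 F(bed) [0.1 0.  0.6] gap -0.000
 t 10.45 bed mm [-164.   -10.1  147.3] yaw-bed 0.00 tilt 0.01 F(bed) [0.2 1.  0.6] gap -0.001
```

View pics/s5.png

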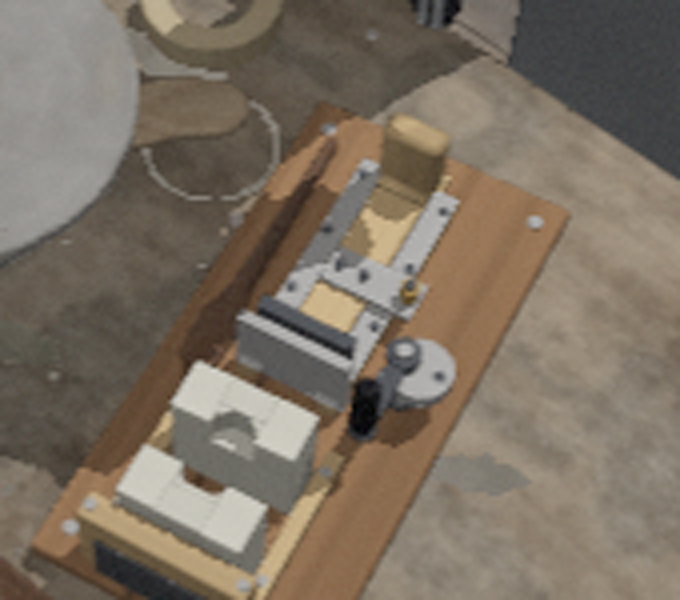

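View pics/t5.png

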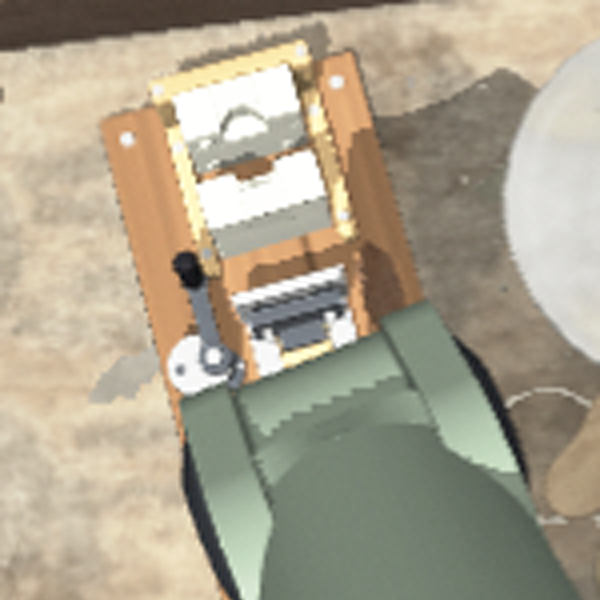

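The lever now points along +x: in the top crop the handle is at about (187,267) and the pivot at (218,360). The cam disc is outboard and the slide hasn't moved. I'll measure the handle and block from depth.

```bash
cat >> h.py <<'E'
def cloud(d,u0=170,u1=320,v0=130,v1=310):
    v,u=np.mgrid[v0:v1,u0:u1]
    pts=cv2.undistortPoints(np.stack([u.ravel(),v.ravel()],-1).astype(float).reshape(-1,1,2),np.array(d["camera_matrix"]),np.array(d["dist_coeffs"]))[:,0]
    z=d["z_map"][v.ravel(),u.ravel()]; ok=z>0; pts=pts[ok]; z=z[ok]
    w=(np.linalg.inv(d["camera_from_world"])@np.c_[pts[:,0]*z,-pts[:,1]*z,-z,np.ones_like(z)].T).T[:,:3]
    return np.c_[(w[:,:2]-BO)@RB,w[:,2]]*1000
def sel(b,n,x,y,z):
    m=(b[:,0]>x[0])&(b[:,0]<x[1])&(b[:,1]>y[0])&(b[:,1]<y[1])&(b[:,2]>z[0])&(b[:,2]<z[1])
    if m.sum(): print(n,m.sum(),"min",np.round(np.percentile(b[m],2,axis=0),1),"max",np.round(np.percentile(b[m],98,axis=0),1),"med",np.round(np.median(b[m],0),1))
    else: print(n,0)
E
python3 - <<'E'
from h import *
b=cloud(dict(np.load("top5.npz"))); s=cloud(dict(np.load("side5.npz")),230,400,170,330)
for n,q in (("top",b),("side",s)):
    print(n); sel(q,"handle",(20,75),(35,100),(100,115)); sel(q,"jaw",(0,60),(-45,45),(66,86)); sel(q,"mould",(60,170),(-45,45),(84,96)); sel(q,"block",(-150,-100),(-30,30),(84,95)); sel(q,"pivot",(-15,15),(45,68),(61,68)); sel(q,"fence",(155,190),(-60,60),(72,83))
E
```

```text
top
handle 35 min [ 43.4  48.6 101.6] max [ 57.2  62.6 109.1] med [ 50.3  55.7 106.3]
jaw 219 min [  9.2 -33.8  66.6] max [32.2 31.8 78. ] med [23.9 -0.4 73. ]
mould 697 min [ 72.8 -36.5  85.3] max [163.2  36.8  95. ] med [104.6  -0.3  90.3]
block 0
pivot 47 min [-9.6 47.7 61.2] max [14.2 64.4 67.5] med [ 0.  56.8 63.8]
fence 215 min [166.2 -51.4  73.3] max [183.2  49.9  82.6] med [175.4  -0.4  78.7]
side
handle 39 min [ 45.4  54.2 100.8] max [ 58.2  66.8 111.7] med [ 52.5  60.5 106.3]
jaw 266 min [  8.5 -28.8  66.4] max [31.7 38.1 77.2] med [23.6  5.8 72.7]
mould 896 min [ 72.5 -31.8  85. ] max [162.   41.7  93.8] med [131.8   6.   90. ]
block 95 min [-135.5  -13.1   84.2] max [-116.9   23.    91.9] med [-125.6    5.1   87.2]
pivot 53 min [-11.   50.9  61.2] max [14.2 67.4 67.6] med [ 1.6 59.2 63.7]
fence 452 min [160.6 -44.7  72.7] max [180.9  53.1  82.4] med [171.9   5.6  77.8]
```

```bash
python3 -m pendant '[0,-0.37,0.5,0,0,0,0, 0,0,0.6,0,0,0,0, 0,0,0.7,0,0,0,0, 0,0,0.7,0,0,0,0, 0,0,0.5,0,0,0,0, 0.2,0,0,0,0,0,0, 0.2,0,0,0,0,0,0, 0,0,0,0,0,0,0]' && python3 -m pendant '[0.15,0,0,0,0,0,0, 0.15,0,0,0,0,0,0, 0.15,0,0,0,0,0,0, 0.15,0,0,0,0,0,0, 0.15,0,0,0,0,0,0, 0.15,0,0,0,0,0,0, 0.15,0,0,0,0,0,0, 0.15,0,0,0,0,0,0]' && python3 -c "
from h import *
st()
d=cam('side'); cv2.imwrite('pics/s6.png',cv2.resize(d['color'][170:320,230:400],None,fx=4,fy=4,interpolation=cv2.INTER_CUBIC)); np.savez('side6.npz',**d)
s=cloud(d,230,400,170,330)
sel(s,'jaw',(0,120),(-45,45),(66,82)); sel(s,'mould',(60,170),(-45,45),(84,96))
st()"
```

```text
t: 11.45
ee_pos: [0.4396, 0.0171, 0.0579]
tool_rot: [[0.977, 0.214, 0.001], [0.214, -0.977, 0.0], [0.001, -0.0, -1.0]]
ft_force: [0.6, -0.2, 0.4]
finger_gap: 0.0002
t: 12.45
ee_pos: [0.4741, 0.0246, 0.0573]
tool_rot: [[0.977, 0.214, -0.0], [0.214, -0.977, -0.0], [-0.0, 0.0, -1.0]]
ft_force: [-1.9, -2.1, 0.9]
finger_gap: -0.0
 t 12.45 bed mm [-115.9    0.8   57.3] yaw-bed -0.02 tilt 0.01 F(bed) [-2.3 -1.6  0.9] gap -0.000
jaw 405 min [ 39.8 -29.9  66.2] max [103.4  42.2  80.8] med [59.8  3.8 72.6]
mould 902 min [ 72.6 -31.5  84.8] max [162.1  41.6  93.6] med [132.5   5.6  89.9]
 t 12.50 bed mm [-115.3    0.9   57.3] yaw-bed -0.01 tilt 0.03 F(bed) [-0.6 -0.3  0.2] gap -0.000
```

View pics/s6.png

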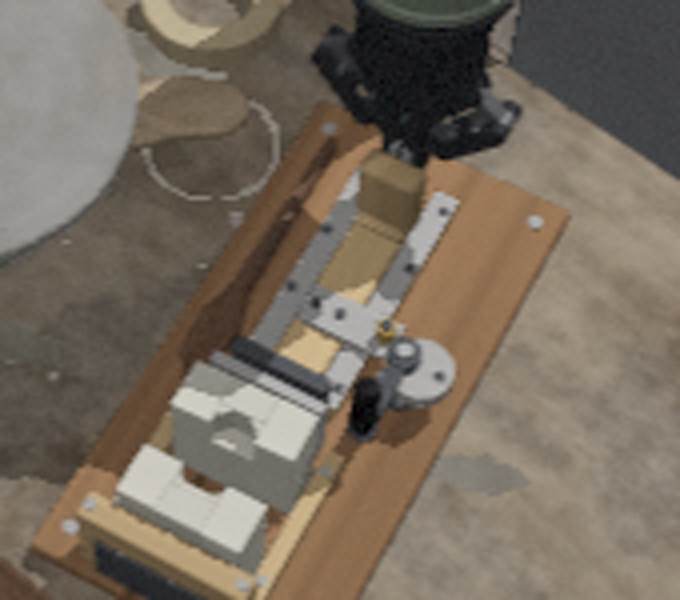

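```bash
python3 -m pendant '[0.12,0,0,0,0,0,0, 0.12,0,0,0,0,0,0, 0.12,0,0,0,0,0,0, 0.12,0,0,0,0,0,0, 0.12,0,0,0,0,0,0, 0.12,0,0,0,0,0,0, 0.12,0,0,0,0,0,0, 0.12,0,0,0,0,0,0]' && python3 -c "
from h import *
st()
d=cam('side'); cv2.imwrite('pics/s7.png',cv2.resize(d['color'][170:320,230:400],None,fx=4,fy=4,interpolation=cv2.INTER_CUBIC)); np.savez('side7.npz',**d)
s=cloud(d,230,400,170,330)
sel(s,'jaw',(0,120),(-45,45),(66,82)); sel(s,'mould',(60,170),(-45,45),(84,96))
st()"
```

```text
t: 13.5
ee_pos: [0.5022, 0.0308, 0.0573]
tool_rot: [[0.977, 0.214, -0.0], [0.214, -0.977, 0.0], [-0.0, -0.0, -1.0]]
ft_force: [-3.8, -1.7, 1.1]
finger_gap: -0.0
 t 13.50 bed mm [-87.2   0.8  57.3] yaw-bed -0.02 tilt 0.00 F(bed) [-4.1 -0.9  1.1] gap -0.000
jaw 217 min [ 68.1 -24.6  66.6] max [119.3  42.1  79.9] med [76.6  4.2 71.4]
mould 900 min [ 92.2 -31.9  85.6] max [162.1  41.5  93.6] med [132.2   6.1  89.9]
 t 13.55 bed mm [-86.7   0.8  57.3] yaw-bed -0.01 tilt 0.02 F(bed) [-1.3 -0.8 -1.5] gap 0.000
```

View pics/s7.png

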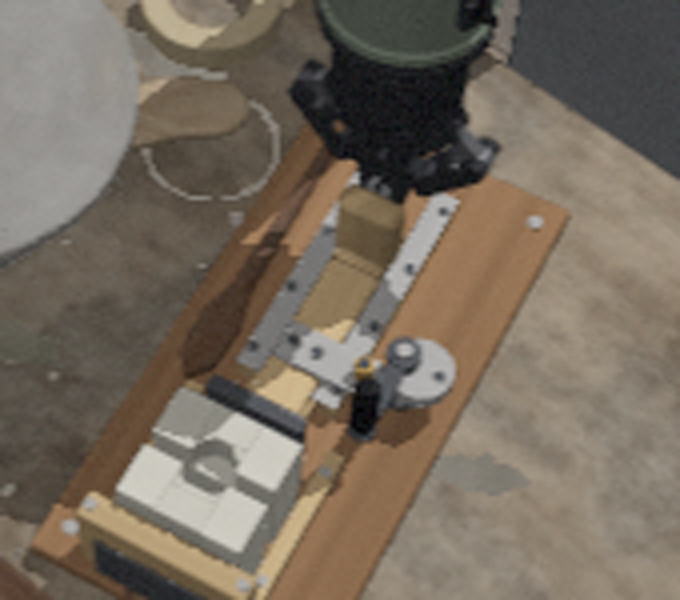

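```bash
python3 -m pendant '[0.1,0,0,0,0,0,0, 0.1,0,0,0,0,0,0, 0.06,0,0,0,0,0,0, 0.05,0,0,0,0,0,0, 0.05,0,0,0,0,0,0, 0.04,0,0,0,0,0,0, 0,0,0,0,0,0,0, 0,0,0,0,0,0,0]' && python3 -c "
from h import *
st()
d=cam('side'); cv2.imwrite('pics/s8.png',cv2.resize(d['color'][170:320,230:400],None,fx=4,fy=4,interpolation=cv2.INTER_CUBIC)); np.savez('side8.npz',**d)
s=cloud(d,230,400,170,330)
sel(s,'jaw',(0,120),(-45,45),(66,82)); sel(s,'mould',(60,170),(-45,45),(84,96))
st()"
```

```text
t: 14.55
ee_pos: [0.513, 0.0331, 0.0573]
tool_rot: [[0.977, 0.214, -0.001], [0.214, -0.977, -0.0], [-0.001, 0.0, -1.0]]
ft_force: [-8.9, -1.5, 5.1]
finger_gap: 0.0003
 t 14.55 bed mm [-76.1   0.8  57.3] yaw-bed -0.01 tilt 0.08 F(bed) [-9.   0.4  5.1] gap 0.000
jaw 184 min [ 78.8 -25.3  66.8] max [119.2  42.   79.4] med [86.6  5.7 72.1]
mould 896 min [101.3 -32.1  85.3] max [163.2  41.7  94. ] med [134.2   5.3  90.1]
 t 14.60 bed mm [-76.1   0.8  57.2] yaw-bed -0.01 tilt 0.08 F(bed) [-8.3 -0.1  5.1] gap -0.000
```

View pics/s8.png

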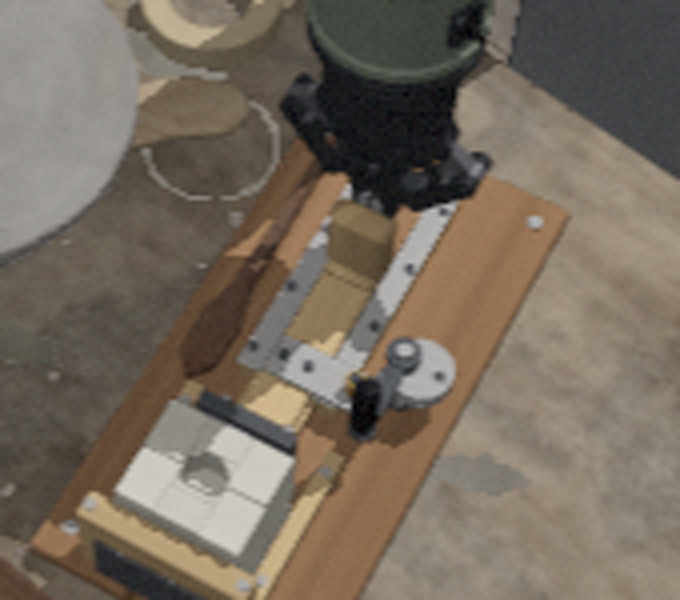

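```bash
python3 -m pendant '[0.05,0,0,0,0,0,0, 0.04,0,0,0,0,0,0, 0,0,0,0,0,0,0, 0,0,0,0,0,0,0, -0.1,0,0,0,0,0,0, -0.4,0,-0.2,0,0,0,0, -0.1,0,-0.9,0,0,0,0, 0,0,-1,0,0,0,0]' && python3 -m pendant '[0,0,-0.9,0,0,0,0, 0.9,-0.16,0,0,0,0,0, 0.9,-0.16,0,0,0,0,0, 0.9,-0.16,0,0,0,0,0, 0.9,-0.16,0,0,0,0,0, 0.9,-0.16,0,0,0,0,0, 0.1,0,0.3,0,0,0,0, 0,0,0,0,0,0,0]' && python3 -c "
from h import *
st()
d=cam('side'); cv2.imwrite('pics/s9.png',cv2.resize(d['color'][170:320,230:400],None,fx=4,fy=4,interpolation=cv2.INTER_CUBIC)); np.savez('side9.npz',**d)
s=cloud(d,230,400,170,330)
sel(s,'jaw',(0,120),(-45,45),(66,82)); sel(s,'mould',(60,170),(-45,45),(84,96)); sel(s,'block',(-100,-40),(-30,30),(84,95)); sel(s,'handle',(20,75),(35,100),(100,115))
st()"
```

```text
t: 15.6
ee_pos: [0.4984, 0.03, 0.1213]
tool_rot: [[0.977, 0.214, 0.0], [0.214, -0.977, 0.0], [0.001, -0.0, -1.0]]
ft_force: [0.2, 0.0, -0.6]
finger_gap: -0.0003
t: 16.6
ee_pos: [0.6276, 0.0826, 0.1376]
tool_rot: [[0.977, 0.214, -0.001], [0.214, -0.977, -0.0], [-0.001, 0.0, -1.0]]
ft_force: [0.1, 0.9, -0.1]
finger_gap: -0.0001
 t 16.60 bed mm [ 46.4  24.6 137.6] yaw-bed -0.01 tilt 0.07 F(bed) [ 0.2  0.9 -0.1] gap -0.000
jaw 192 min [ 76.4 -25.3  66.5] max [119.3  41.8  79.3] med [84.6  4.4 72.3]
mould 894 min [101.8 -31.8  85.2] max [163.5  41.5  93.8] med [134.2   6.   90.3]
block 0
handle 40 min [ 44.6  54.5 100.5] max [ 58.   67.  111.3] med [ 52.7  60.8 106.3]
 t 16.65 bed mm [ 46.4  24.6 138.1] yaw-bed -0.02 tilt 0.04 F(bed) [-0.2  0.7  0. ] gap -0.000
```

View pics/s9.png

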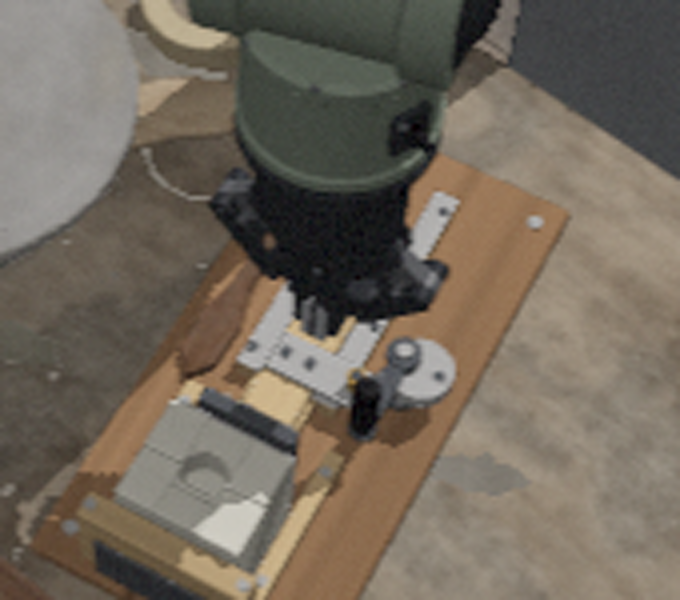

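```bash
python3 -m pendant '[0,0,0.6,0,0,0,0, 0,0,0.6,0,0,0,0, 0,0,0.5,0,0,0,0, 0,0,0.4,0,0,0,0, 0,0,0,0,0,0,0, 0,-0.1,0,0,0,0,0, 0,-0.05,0,0,0,0,0, 0,0,0,0,0,0,0]' && python3 - <<'E'
from h import *; from path import *
s=st(); p=tobed(s["ee_pos"])[:2]; 
prev=p
for th in np.arange(0.05,3.66,0.1):
    f=F(th,1); dl=f-prev; print("%.2f"%th,np.round(f,1),"rows x %.2f y %.2f"%(dl[0]/30,-dl[1]/30)); prev=f
E
```

```text
t: 17.65
ee_pos: [0.6276, 0.0877, 0.0757]
tool_rot: [[0.977, 0.214, 0.001], [0.214, -0.977, 0.0], [0.001, -0.0, -1.0]]
ft_force: [0.6, -0.6, -0.1]
finger_gap: -0.0
 t 17.65 bed mm [47.5 29.6 75.7] yaw-bed 0.01 tilt 0.04 F(bed) [ 0.5 -0.7 -0.1] gap -0.000
0.05 [53.1 36.1] rows x 0.19 y -0.22
0.15 [54.8 41.3] rows x 0.06 y -0.17
0.25 [56.1 46.4] rows x 0.04 y -0.17
0.35 [57.1 51.3] rows x 0.03 y -0.17
0.45 [57.7 56.1] rows x 0.02 y -0.16
0.55 [57.9 61.1] rows x 0.01 y -0.17
0.65 [57.3 66.6] rows x -0.02 y -0.18
0.75 [55.7 72.5] rows x -0.05 y -0.20
0.85 [53.1 78.6] rows x -0.09 y -0.20
0.95 [49.2 84.7] rows x -0.13 y -0.20
1.05 [44.9 90.2] rows x -0.15 y -0.18
1.15 [40.2 95. ] rows x -0.15 y -0.16
1.25 [35.4 99. ] rows x -0.16 y -0.14
1.35 [ 30.4 102.5] rows x -0.17 y -0.11
1.45 [ 25.3 105.3] rows x -0.17 y -0.09
1.55 [ 20.1 107.6] rows x -0.17 y -0.08
1.65 [ 14.9 109.3] rows x -0.17 y -0.06
1.75 [  9.7 110.6] rows x -0.17 y -0.04
1.85 [  4.7 111.4] rows x -0.17 y -0.03
1.95 [ -0.2 111.9] rows x -0.16 y -0.01
2.05 [ -5. 112.] rows x -0.16 y -0.00
2.15 [ -9.5 111.9] rows x -0.15 y 0.00
2.25 [-13.7 111.8] rows x -0.14 y 0.01
2.35 [-18.3 111. ] rows x -0.15 y 0.03
2.45 [-23.4 109.3] rows x -0.17 y 0.06
2.55 [-28.6 106.7] rows x -0.17 y 0.09
2.65 [-33.8 103. ] rows x -0.17 y 0.12
2.75 [-38.8  98.3] rows x -0.16 y 0.15
2.85 [-43.1  93.4] rows x -0.14 y 0.16
2.95 [-46.7  88.4] rows x -0.12 y 0.17
3.05 [-49.7  83.3] rows x -0.10 y 0.17
3.15 [-52.2  78.1] rows x -0.08 y 0.17
3.25 [-54.1  72.9] rows x -0.07 y 0.17
3.35 [-55.6  67.7] rows x -0.05 y 0.17
3.45 [-56.7  62.7] rows x -0.04 y 0.17
3.55 [-57.5  57.8] rows x -0.02 y 0.16
3.65 [-57.9  53.1] rows x -0.01 y 0.16
```

```bash
python3 -m pendant '[0.1,-0.22,0,0,0,0,0, 0.03,-0.17,0,0,0,0,0, 0.04,-0.17,0,0,0,0,0, 0.04,-0.17,0,0,0,0,0, 0.03,-0.16,0,0,0,0,0, 0.02,-0.17,0,0,0,0,0, 0,-0.18,0,0,0,0,0, -0.03,-0.2,0,0,0,0,0]' && python3 -m pendant '[-0.06,-0.2,0,0,0,0,0, -0.11,-0.2,0,0,0,0,0, -0.14,-0.18,0,0,0,0,0, -0.15,-0.16,0,0,0,0,0, -0.16,-0.14,0,0,0,0,0, -0.17,-0.11,0,0,0,0,0, -0.17,-0.09,0,0,0,0,0, -0.17,-0.08,0,0,0,0,0]' && python3 -c "
from h import *
st()
d=cam('side'); cv2.imwrite('pics/s10.png',cv2.resize(d['color'][170:320,230:400],None,fx=4,fy=4,interpolation=cv2.INTER_CUBIC)); np.savez('side10.npz',**d)
st()"
```

```text
t: 18.65
ee_pos: [0.6252, 0.1303, 0.0752]
tool_rot: [[0.977, 0.213, 0.0], [0.213, -0.977, -0.001], [0.0, 0.001, -1.0]]
ft_force: [2.5, -5.9, -1.1]
finger_gap: 0.0003
t: 19.65
ee_pos: [0.5853, 0.158, 0.0756]
tool_rot: [[0.977, 0.214, 0.002], [0.214, -0.977, 0.0], [0.002, 0.0, -1.0]]
ft_force: [6.4, -3.3, -1.7]
finger_gap: 0.0
 t 19.65 bed mm [ 21.2 107.3  75.6] yaw-bed -0.02 tilt 0.12 F(bed) [ 5.6 -4.6 -1.7] gap 0.000
 t 19.70 bed mm [ 20.6 107.7  75.6] yaw-bed -0.00 tilt 0.09 F(bed) [ 4.6 -2.6 -0.7] gap -0.000
```

View pics/s10.png

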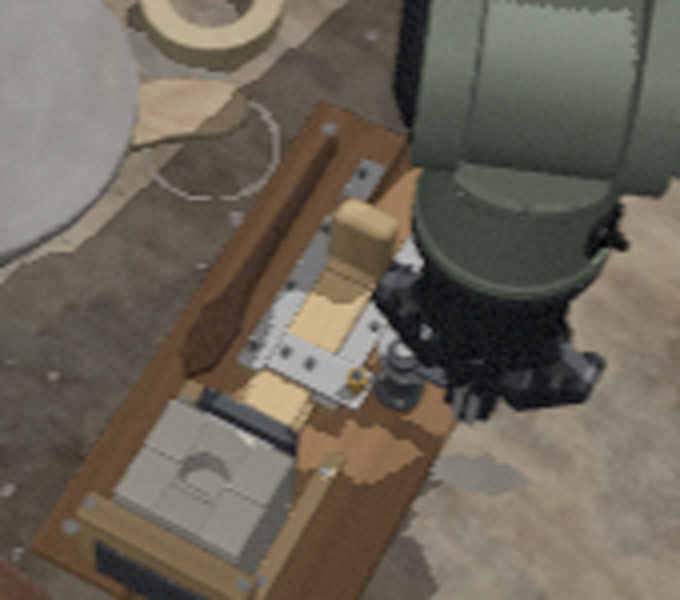

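```bash
python3 -m pendant '[-0.18,-0.06,0,0,0,0,0, -0.17,-0.04,0,0,0,0,0, -0.17,-0.03,0,0,0,0,0, -0.16,-0.01,0,0,0,0,0, -0.16,0,0,0,0,0,0, -0.15,0,0,0,0,0,0, -0.14,0.01,0,0,0,0,0, -0.15,0.03,0,0,0,0,0]' && python3 -m pendant '[-0.17,0.06,0,0,0,0,0, -0.17,0.09,0,0,0,0,0, -0.17,0.12,0,0,0,0,0, -0.16,0.15,0,0,0,0,0, -0.14,0.16,0,0,0,0,0, -0.12,0.17,0,0,0,0,0, -0.1,0.17,0,0,0,0,0, -0.08,0.17,0,0,0,0,0]' && python3 -c "
from h import *
st()
d=cam('side'); cv2.imwrite('pics/s11.png',cv2.resize(d['color'][170:320,230:400],None,fx=4,fy=4,interpolation=cv2.INTER_CUBIC)); np.savez('side11.npz',**d)
st()"
```

```text
t: 20.7
ee_pos: [0.5474, 0.1536, 0.0759]
tool_rot: [[0.977, 0.214, 0.003], [0.214, -0.977, 0.002], [0.003, -0.001, -1.0]]
ft_force: [5.5, 3.5, 0.1]
finger_gap: 0.0001
t: 21.7
ee_pos: [0.5217, 0.1156, 0.0758]
tool_rot: [[0.977, 0.215, 0.002], [0.215, -0.977, 0.003], [0.003, -0.002, -1.0]]
ft_force: [4.0, 9.3, -0.1]
finger_gap: 0.0001
 t 21.70 bed mm [-50.   79.6  75.8] yaw-bed 0.08 tilt 0.21 F(bed) [ 5.9  8.3 -0.1] gap 0.000
 t 21.75 bed mm [-50.3  78.8  75.8] yaw-bed 0.05 tilt 0.19 F(bed) [5.4 6.1 0.4] gap 0.000
```

View pics/s11.png

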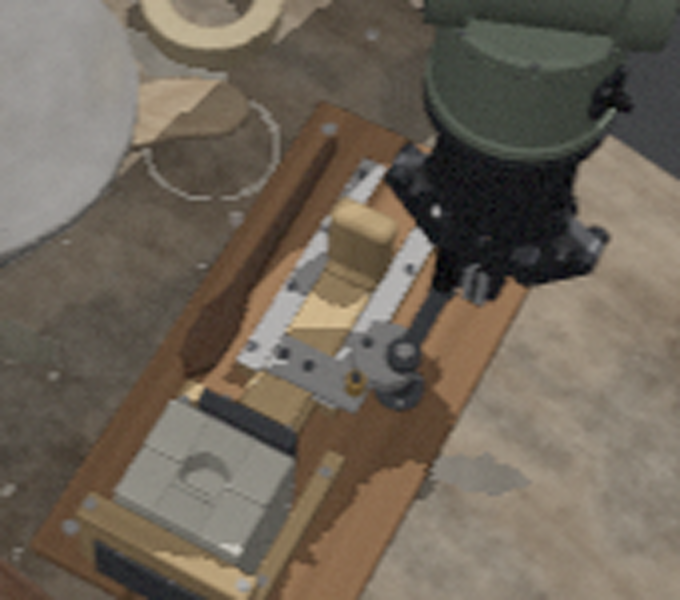

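```bash
python3 -m pendant '[-0.06,0.17,0,0,0,0,0, -0.05,0.17,0,0,0,0,0, -0.04,0.16,0,0,0,0,0, -0.02,0.12,0,0,0,0,0, 0,0.1,0,0,0,0,0, 0,0.05,0,0,0,0,0, 0,0,0,0,0,0,0, 0,0,0,0,0,0,0]' && python3 -c "
from h import *
st()
d=cam('side'); cv2.imwrite('pics/s12.png',cv2.resize(d['color'][170:320,230:400],None,fx=4,fy=4,interpolation=cv2.INTER_CUBIC)); np.savez('side12.npz',**d)
st()"
```

```text
t: 22.75
ee_pos: [0.5217, 0.0967, 0.076]
tool_rot: [[0.976, 0.219, 0.003], [0.219, -0.976, 0.008], [0.005, -0.007, -1.0]]
ft_force: [0.2, 34.8, -0.7]
finger_gap: -0.0003
 t 22.75 bed mm [-54.  61.  76.] yaw-bed 0.31 tilt 0.48 F(bed) [ 7.7 33.9 -0.7] gap -0.000
 t 22.80 bed mm [-54.  61.  76.] yaw-bed 0.31 tilt 0.48 F(bed) [ 7.4 32.8 -1.4] gap -0.000
```

View pics/s12.png

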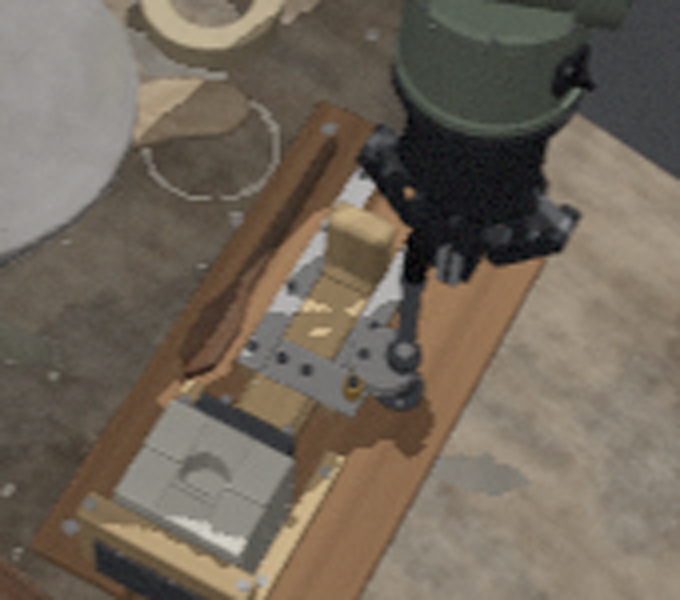

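```bash
python3 -m pendant '[0,-0.2,0,0,0,0,0, 0,-0.4,0,0,0,0,0, 0,-0.1,-0.8,0,0,0,0, 0,0,-1,0,0,0,0, 0,0,-1,0,0,0,0, -0.6,0.9,0,0,0,0,0, -0.6,0.9,0,0,0,0,0, -0.6,0.9,0,0,0,0,0]' && python3 -m pendant '[-0.4,1,0,0,0,0,0, -0.4,1,0,0,0,0,0, -0.4,1,0,0,0,0,0, -0.4,1,0,0,0,0,0, -0.4,1,0,0,0,0,0, -0.4,1,0,0,0,0,0, -0.3,0.8,0,0,0,0,0, 0,0,0,0,0,0,0]' && python3 -c "
from h import *
st()
e=cam('side'); cv2.imwrite('pics/s13.png',cv2.resize(e['color'][170:320,230:400],None,fx=4,fy=4,interpolation=cv2.INTER_CUBIC)); np.savez('side13.npz',**e)
d=cam('top'); cv2.imwrite('pics/t13.png',cv2.resize(d['color'][130:310,170:320],None,fx=4,fy=4,interpolation=cv2.INTER_CUBIC)[:600]); np.savez('top13.npz',**d)
for n,q in (('top',cloud(d)),('side',cloud(e,230,400,170,330))):
    print(n); sel(q,'handle',(-75,-20),(15,90),(100,115)); sel(q,'jaw',(60,101),(-45,45),(66,82)); sel(q,'mould',(60,170),(-45,45),(84,96)); sel(q,'block',(-100,-40),(-30,24),(84,95)); sel(q,'pivot',(-15,15),(45,68),(61,68))
st()"
```

```text
t: 23.8
ee_pos: [0.4802, 0.0192, 0.1594]
tool_rot: [[0.977, 0.214, -0.0], [0.214, -0.977, -0.0], [-0.0, 0.0, -1.0]]
ft_force: [-0.0, -0.4, 0.4]
finger_gap: -0.0003
t: 24.8
ee_pos: [0.4447, -0.1983, 0.1592]
tool_rot: [[0.978, 0.211, -0.0], [0.211, -0.978, -0.0], [-0.001, 0.0, -1.0]]
ft_force: [0.1, 1.4, -0.3]
finger_gap: 0.0003
 t 24.80 bed mm [-192.3 -210.6  159.2] yaw-bed -0.18 tilt 0.03 F(bed) [ 0.4  1.3 -0.3] gap 0.000
top
handle 33 min [-56.   31.2 102.1] max [-43.6  44.3 110.5] med [-50.2  37.6 106.9]
jaw 206 min [ 82.2 -34.4  68.1] max [100.7  31.9  79. ] med [92.3 -0.8 73.3]
mould 676 min [101.6 -36.9  85.8] max [164.5  36.7  95. ] med [132.6   0.3  90.5]
block 109 min [-62.1 -18.8  84.4] max [-44.4  17.8  91.6] med [-53.   -0.3  88. ]
pivot 54 min [-14.1  46.4  61.5] max [ 8.8 64.2 67.8] med [-2.  54.5 64.4]
side
handle 40 min [-54.6  35.7 100.3] max [-43.2  49.4 111.5] med [-47.5  43.  105.5]
jaw 135 min [ 80.4 -26.1  68.4] max [93.6 32.8 76.5] med [87.   3.4 72.5]
mould 892 min [101.7 -32.   85.3] max [163.3  41.7  94.1] med [133.8   5.7  90. ]
block 110 min [-62.3 -13.9  84.4] max [-44.4  22.6  91.6] med [-52.5   4.9  87.6]
pivot 59 min [-13.8  50.7  61.1] max [ 8.  66.8 67.9] med [-1.6 58.7 64.1]
 t 24.90 bed mm [-191.3 -208.9  159.3] yaw-bed -0.02 tilt 0.02 F(bed) [0.2 0.5 0.5] gap 0.000
```

View pics/s13.png

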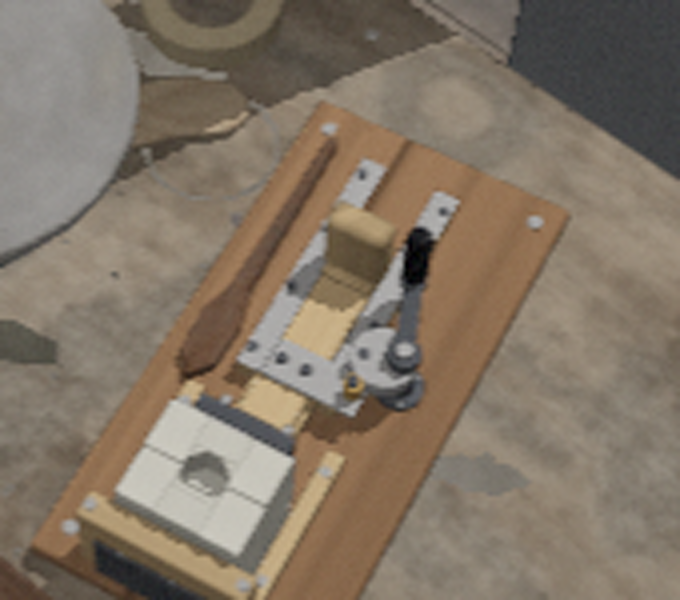

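View pics/t13.png

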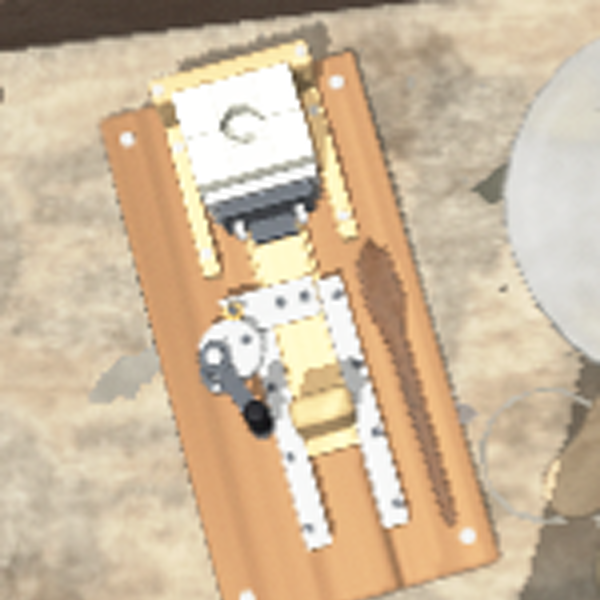

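The checks agree:
- **Lever:** the handle is at about (-50, 38) mm in the bed frame, so the cam is at about 3.49 rad, its lock stop.
- **Slide:** it has travelled about 73 mm.
- **Mould:** the halves span 101.6 to 164.5 mm, so they're closed.
- **Robot:** it is clear of everything.

I'll do a final check on the bystander objects, then hand in.

```bash
python3 - <<'E'
from h import *
for n in ("top","side"):
    a=dict(np.load(n+"0.npz")); b=dict(np.load(n+"13.npz"))
    m=((np.abs(a["z_map"]-b["z_map"])>0.006)&(a["z_map"]>0)&(b["z_map"]>0)).astype(np.uint8)
    m=cv2.morphologyEx(m,cv2.MORPH_OPEN,np.ones((3,3),np.uint8))
    k,_,stt,_=cv2.connectedComponentsWithStats(m)
    print(n,[tuple(int(x) for x in r) for r in stt[1:] if r[4]>12])
s=st(); print(np.round(s["joint_velocities"],2))
order.job_done(); st("after")
E
```

```text
top [(361, 15, 5, 3, 15), (218, 18, 4, 5, 18), (151, 34, 4, 4, 14), (217, 159, 36, 35, 758), (225, 188, 32, 28, 537), (315, 192, 183, 228, 22185), (218, 223, 42, 21, 426), (248, 241, 21, 31, 440), (537, 361, 23, 28, 407)]
side [(111, 0, 7, 4, 23), (156, 1, 5, 3, 15), (174, 0, 7, 4, 27), (196, 0, 7, 7, 32), (215, 0, 8, 5, 24), (219, 0, 100, 135, 6811), (340, 0, 6, 7, 31), (357, 1, 6, 5, 22), (404, 0, 3, 5, 15), (402, 0, 109, 90, 5306), (148, 3, 8, 6, 33), (204, 2, 11, 9, 53), (374, 3, 11, 9, 55), (98, 4, 5, 7, 24), (174, 5, 4, 4, 16), (221, 5, 5, 5, 20), (352, 5, 7, 11, 46), (132, 6, 5, 6, 25), (139, 7, 4, 4, 16), (387, 7, 8, 7, 29), (111, 8, 10, 15, 55), (332, 8, 7, 6, 21), (362, 9, 4, 4, 15), (368, 8, 5, 6, 24), (169, 13, 5, 6, 24), (180, 13, 5, 6, 26), (337, 12, 5, 5, 21), (364, 14, 7, 10, 46), (157, 17, 11, 18, 98), (193, 19, 5, 4, 18), (375, 18, 4, 4, 14), (351, 21, 10, 7, 44), (391, 20, 5, 3, 15), (151, 25, 4, 4, 14), (367, 25, 5, 5, 21), (185, 27, 6, 6, 26), (218, 26, 4, 5, 16), (310, 29, 8, 9, 38), (150, 30, 10, 16, 71), (224, 31, 6, 4, 19), (347, 30, 4, 5, 18), (361, 31, 5, 4
[... 955 characters left out ...]
 (224, 83, 11, 12, 45), (314, 86, 5, 6, 24), (360, 90, 7, 8, 36), (343, 93, 4, 5, 16), (503, 92, 8, 5, 24), (518, 94, 6, 5, 20), (288, 100, 6, 3, 18), (358, 101, 5, 5, 19), (485, 100, 5, 3, 15), (301, 120, 5, 3, 15), (505, 122, 4, 5, 16), (295, 137, 4, 4, 16), (519, 136, 6, 8, 33), (336, 140, 5, 4, 19), (347, 141, 4, 4, 14), (500, 145, 4, 4, 14), (312, 198, 40, 59, 987), (556, 225, 4, 4, 13), (438, 226, 5, 3, 15), (290, 245, 42, 29, 473), (268, 261, 42, 43, 1022)]
 t 24.90 bed mm [-191.3 -208.9  159.3] yaw-bed -0.02 tilt 0.02 F(bed) [0.2 0.5 0.5] gap 0.000
[-0.74 -0.17 -0.34  0.05 -0.03 -0.09  0.11]
the job is handed in; nothing more can be done
the job is handed in; nothing more can be done
```

I did all three steps by pushing with the shut fingertips and handed the job in at about 24.9 s. `job_done()` reports no verdict, so I don't know how it was judged.

1. **Cam to low point:** I pushed the lever round the outboard side. It ended pointing along +x, with the handle at about (50, 56) mm in the bed frame, so the cam was at about 0 rad. The slide hadn't moved.
2. **Slide forward:** I pushed the block until the halves met against the fence and the sprung jaw gave way, at about 9 N. I then pushed about 2.7 mm further and held. When I let go, the slide sprang back about 2 mm.
3. **Lever back to lock:** I pushed it all the way to its stop, with 34 N at the fingers at the end, and then withdrew.

**Last checks:**
- **Cam:** the handle sits at about 200° from the pivot, which is 3.49 rad, the lock stop.
- **Slide:** it travelled about 73 mm, which puts it at about 0.1025 m. I worked that out from the jaw and fence geometry, because the joint itself can't be read.
- **Mould:** the halves span 101.6 to 164.5 mm and look upright, square and closed. I couldn't measure the squeeze force directly.
- **Robot:** it was clear of everything, with no contact force.
- **Other objects:** outside the arm and jig, the depth comparison showed only small scattered differences. It doesn't cover the areas the arm hid, and the side-view comparison was noisy.

**Disagreement:** the side and top cameras differ by about 5 mm in the bed's y direction. I used the top camera's frame, and the contact positions agreed with it to about 1 mm.

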